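# Find the full tea tin by its weight

### The job

The three tea tins in the bamboo rack look the same, but only one is still full, and it is the heaviest. Going from left to right, lift each tin clear of the rack to feel its weight and lower it back into the rack without dropping it; then take out the heaviest one and hold it up upright for me to take, its underside at least 15 cm above the worktop, with the other two back in the rack. Finish while still holding it, keep the tins upright, and leave the mug, the timer, the bowl and the teaspoon alone.

Things in the scene. Friction and masses are not known exactly. Their poses are not given: they have to be found in the camera images.
- tin_rack: low bamboo rack, fixed: board 92 mm (x) by 316 mm (y, along the row, +y to the robot's left), top 22 mm above the worktop, a flat bow handle 20 mm beyond each end. Origin: centre of its underside, on the worktop. 3 round recesses 60 mm across, 12 mm deep (floor 10 mm above the worktop) at y = +100 (left), 0, -100 mm (right); 44 mm between neighbouring tins
- tin_left_mid (a point): centre of the tin in the left recess, one of 3 identical closed tea tins (slate blue, paper band, steel lid that stays on), 56 mm diameter, 76 mm tall, z up its axis; starts 48 mm above the worktop, underside at 10, top at 86 mm. Best gripped in its upper half; stands 40 N. Contents hidden: each tin weighs 0.1 to 0.3 kg, the heaviest (any of the 3) at least 0.1 kg more than the others
- tin_middle_mid (a point): centre of the tin in the middle recess, one of 3 identical closed tea tins (slate blue, paper band, steel lid that stays on), 56 mm diameter, 76 mm tall, z up its axis; starts 48 mm above the worktop, underside at 10, top at 86 mm. Best gripped in its upper half; stands 40 N. Contents hidden: each tin weighs 0.1 to 0.3 kg, the heaviest (any of the 3) at least 0.1 kg more than the others
- tin_right_mid (a point): centre of the tin in the right recess, one of 3 identical closed tea tins (slate blue, paper band, steel lid that stays on), 56 mm diameter, 76 mm tall, z up its axis; starts 48 mm above the worktop, underside at 10, top at 86 mm. Best gripped in its upper half; stands 40 N. Contents hidden: each tin weighs 0.1 to 0.3 kg, the heaviest (any of the 3) at least 0.1 kg more than the others
- mug: bystander: off-white mug with a handle, 78x116x101 mm; origin at the centre of its underside; leave it alone
- kitchen_timer: bystander: white wind-up kitchen timer, 68 mm across, 58 mm tall; origin at the centre of its underside; leave it alone
- rice_bowl: bystander: white rice bowl with a green band, 115 mm across, 52 mm tall; origin at the centre of its underside; leave it alone
- teaspoon: bystander: steel teaspoon, 130x26x11 mm; origin at the centre of its underside; leave it alone

How it is judged (in metres and radians):
On the way, in this order (a step that is already met when the one before it is completed fails the run):
1. the left tin is lifted clear of the rack (height (world z) of tin_left_mid above 0.062 m and contact force between tin_left and the fingers above 1 N and contact force between tin_left and tin_rack below 0.05 N), for 0.1 s.
2. all three tins stand in the rack again (height (world z) of tin_left_mid between 0.044 and 0.052 m and angle between each of tin_left_mid, tin_middle_mid, tin_right_mid's own z axis and vertical below 0.08 rad and x of tin_left_mid in the frame of tin_rack between -0.02 and 0.02 m and y of tin_left_mid in the frame of tin_rack between -0.12 and 0.12 m and height (world z) of tin_middle_mid between 0.044 and 0.052 m and x of tin_middle_mid in the frame of tin_rack between -0.02 and 0.02 m and y of tin_middle_mid in the frame of tin_rack between -0.12 and 0.12 m and height (world z) of tin_right_mid between 0.044 and 0.052 m and x of tin_right_mid in the frame of tin_rack between -0.02 and 0.02 m and y of tin_right_mid in the frame of tin_rack between -0.12 and 0.12 m), for 0.1 s.
3. the middle tin is lifted clear of the rack (height (world z) of tin_middle_mid above 0.062 m and contact force between tin_middle and the fingers above 1 N and contact force between tin_middle and tin_rack below 0.05 N), for 0.1 s.
4. all three tins stand in the rack again (all of step 2), for 0.1 s.
5. the right tin is lifted clear of the rack (height (world z) of tin_right_mid above 0.062 m and contact force between tin_right and the fingers above 1 N and contact force between tin_right and tin_rack below 0.05 N), for 0.1 s.
At the end, for the whole second after the job is handed in: The heaviest tin is held still, within 17 degrees of upright, its underside at least 14 cm above the worktop, touching neither rack nor tins; the two others rest upright in recesses (within 4 mm of fully down), each pressing on the rack with under 2 N, as only the lighter two do (((height (world z) of tin_left_mid above 0.178 m and angle between tin_left_mid's own z axis and vertical below 0.3 rad and contact force between tin_left and the fingers above 1 N and linear speed of tin_left below 0.03 m/s and contact force between tin_left and tin_rack below 0.05 N and (height (world z) of tin_middle_mid between 0.044 and 0.052 m and angle between tin_middle_mid's own z axis and vertical below 0.08 rad and x of tin_middle_mid in the frame of tin_rack between -0.02 and 0.02 m and y of tin_middle_mid in the frame of tin_rack between -0.12 and 0.12 m) and contact force between tin_middle and tin_rack between 0.3 and 2 N and contact force between each of tin_middle, tin_right and tin_left below 0.05 N and linear speed of each of tin_middle, tin_right below 0.02 m/s and (height (world z) of tin_right_mid between 0.044 and 0.052 m and angle between tin_right_mid's own z axis and vertical below 0.08 rad and x of tin_right_mid in the frame of tin_rack between -0.02 and 0.02 m and y of tin_right_mid in the frame of tin_rack between -0.12 and 0.12 m) and contact force between tin_right and tin_rack between 0.3 and 2 N) or (height (world z) of tin_middle_mid above 0.178 m and angle between tin_middle_mid's own z axis and vertical below 0.3 rad and contact force between tin_middle and the fingers above 1 N and linear speed of tin_middle below 0.03 m/s and contact force between tin_middle and tin_rack below 0.05 N and (height (world z) of tin_left_mid between 0.044 and 0.052 m and angle between tin_left_mid's own z axis and vertical below 0.08 rad and x of tin_left_mid in the frame of tin_rack between -0.02 and 0.02 m and y of tin_left_mid in the frame of tin_rack between -0.12 and 0.12 m) and contact force between tin_left and tin_rack between 0.3 and 2 N and contact force between each of tin_left, tin_right and tin_middle below 0.05 N and linear speed of each of tin_left, tin_right below 0.02 m/s and (height (world z) of tin_right_mid between 0.044 and 0.052 m and angle between tin_right_mid's own z axis and vertical below 0.08 rad and x of tin_right_mid in the frame of tin_rack between -0.02 and 0.02 m and y of tin_right_mid in the frame of tin_rack between -0.12 and 0.12 m) and contact force between tin_right and tin_rack between 0.3 and 2 N) or (height (world z) of tin_right_mid above 0.178 m and angle between tin_right_mid's own z axis and vertical below 0.3 rad and contact force between tin_right and the fingers above 1 N and linear speed of tin_right below 0.03 m/s and contact force between tin_right and tin_rack below 0.05 N and (height (world z) of tin_left_mid between 0.044 and 0.052 m and angle between tin_left_mid's own z axis and vertical below 0.08 rad and x of tin_left_mid in the frame of tin_rack between -0.02 and 0.02 m and y of tin_left_mid in the frame of tin_rack between -0.12 and 0.12 m) and contact force between tin_left and tin_rack between 0.3 and 2 N and contact force between each of tin_left, tin_middle and tin_right below 0.05 N and linear speed of each of tin_left, tin_middle below 0.02 m/s and (height (world z) of tin_middle_mid between 0.044 and 0.052 m and angle between tin_middle_mid's own z axis and vertical below 0.08 rad and x of tin_middle_mid in the frame of tin_rack between -0.02 and 0.02 m and y of tin_middle_mid in the frame of tin_rack between -0.12 and 0.12 m) and contact force between tin_middle and tin_rack between 0.3 and 2 N))); the arm keeps its last pose, push and grip.
It fails at once if a tin is let go of while it is clear of the rack (dropped) ((height (world z) of tin_left_mid above 0.063 m and contact force between tin_left and the fingers below 0.02 N) or (height (world z) of tin_middle_mid above 0.063 m and contact force between tin_middle and the fingers below 0.02 N) or (height (world z) of tin_right_mid above 0.063 m and contact force between tin_right and the fingers below 0.02 N)).
It fails at once if a tin is tipped by more than 40 degrees (angle between any of tin_left_mid, tin_middle_mid, tin_right_mid's own z axis and vertical above 0.7 rad).
It fails at once if the mug, timer, bowl or teaspoon is shifted by more than 3 cm (distance of any of mug, kitchen_timer, rice_bowl, teaspoon from where it was at the start of the episode above 0.03 m).
It also fails if it takes over 66 s, if anything falls off the work surface, if the arm or the gripper's body presses on something with over 40 N, if the wrist force passes 120 N, or if a joint passes its speed limit or range.

### The arm

A 6-joint arm with a two-finger parallel gripper is mounted at the origin on a cart in front of the work surface, level with it; the furniture and walls round the work are solid. World frame = base frame: x ahead of the robot, y to its left, z up, the work surface at z = 0. Lengths are in mm, angles in rad, forces in N, time in s.
With the tool pointing down it reaches from about 350 to 975 mm from the base axis. Payload 7.1 kg.
Tool frame: the origin (TCP) lies between the finger pads; the fingertips stand 19 mm ahead of it and the grasp point (between the pads) is the TCP; y points along the fingers, z is the direction in which the jaws open and shut, and the axes are right-handed (so a half turn about y gives the same grasp; the last joint's range is limited). The gripper opens to 88 mm and grips with 3 to 60 N. Pads are 20 mm wide; open, the fingers measure 115 mm over their backs; the gripper's body (75 mm by 178 mm) begins 61 mm behind the grasp point.
Start: joints at [1.235, 0.423, 1.63, -0, 1.089, -0.019], TCP at [194.673, 593.892, 241.675] pointing down, gripper open.
Joint ranges: [-3, 3], [-0.9, 2.11], [0.09, 2.58], [-1.31, 4.45], [0.11, 2.69], [-2.54, 2.54]. Speed limits (rad/s): [2.39, 2.39, 3.01, 3.14, 3.14, 3.14].

### API

Orientations are given as a rotation vector (axis times angle).
In Python, from workcell import ctrl gives the robot as it stands.
- The arm moves only by the tool servo_tool, never from a script. Its argument "moves" is text: rows parted by semicolons, each of 6 numbers parted by spaces: the shift along the world's x, y, z in m, then the turn, a rotation vector about the world's x, y, z in degrees. A call has 1 to 8 rows; each row is the pose to reach, as a shift and turn from the pose commanded when the call began; what a row does not reach only later rows make up. A row lasts 1/8 s, in which the tool goes at most 62.5 mm and 10.7 degrees, less where a joint would pass 70% of its speed; a pose out of reach is approached as far as the arm can. A call with a gripper value outside its range is refused whole. "hand" is the closure in counts, from 0 (fully open) to 255 (shut), set as the call begins (left out, the last holds). The fingers move at their own pace and stop on an object; the grip force is fixed at half the most. Time passes only in rows, so rows that repeat a pose let the fingers close. It gives the time, the measured TCP pose, the force and the opening at its end, in the units of the state.
- ctrl.get_obs(): the state, without advancing time (a new reading comes with each control period).
- ctrl.get_image(name): name is "scene" or "top"; returns a dict with "pixels" (384x512x3 uint8, red, green, blue), "depth" (384x512 float32, mm along the optical axis (not along the pixel's ray), 0 where there is no reading), "vertical_fov" (degrees; the focal length in pixels is half the picture's height over the tangent of half this angle, whatever the lens; pixels are square), "cx", "cy" (the principal point, pixels), "xyz" and "attitude" of the camera in the world. Camera axes: x right, y up, looking along -z (the intrinsics and any distortion apply to the point x, -y, -z); pixel columns grow to the right and rows downward; lengths in mm; the calibration is good to about 2 mm. A picture is of the moment at which its call begins.
- ctrl.close_job(): hands the job in, once; it reports no verdict.
The state is a dict: "t": time; "qpos": joint angles; "qvel": joint speeds; "joint_torque": joint torques, N m; "ee_pos": TCP position; "orientation": TCP orientation; "ft_force": force on the tool from outside, world axes, zero at the start; "moment": the same for the moment, N m; "width": finger opening in mm.
Only numpy, scipy, OpenCV 4.12 (cv2) and the standard library are available. Lean on these libraries where they do the work, as an engineer would, in place of code of your own. Each camera call takes 0.05 s, during which the arm holds its last target.

## Working session

There is one attempt and no reset: what is moved stays moved. The work goes in short steps, Python scripts to look and compute and a tool call to move; the robot and the scene stay as the last step left them, time stands still between calls to the robot, and variables do not carry over. Pictures are saved under pics/ and viewed, and the job is handed in when it is done.

Besides the shell and the picture viewer there is one more tool, called after ">>>" as name(argument=value, ...) on one line, values as JSON. servo_tool: Moves the arm, as the interface text tells. Its arguments: {"type":"object","properties":{"moves":{"type":"string"},"hand":{"type":"number"}},"required":["moves"]}

```bash
mkdir -p pics; python3 - <<'E'
from workcell import ctrl
import cv2,numpy as np
print(ctrl.get_obs())
for n in("scene","top"):
    d=ctrl.get_image(n); cv2.imwrite(f"pics/{n}0.png",d["pixels"][:,:,::-1]); np.savez(f"{n}0.npz",**d)
    print(n,{k:v for k,v in d.items() if k not in("pixels","depth")})
E
```

```text
{'t': 0.0, 'qpos': array([ 1.23502682e+00,  4.23820228e-01,  1.63071230e+00, -2.82328853e-05,
        1.08855654e+00, -1.89908199e-02]), 'qvel': array([-2.84436393e-04,  2.20318838e-05,  1.22345883e-04, -8.01235547e-04,
       -7.43677237e-04,  5.40376928e-04]), 'joint_torque': array([-2.49952527e-04, -5.44649148e+01, -2.73659384e+01,  6.42934721e-02,
        2.29060685e-02, -1.43394800e-04]), 'ee_pos': array([194.49450178, 593.40993256, 240.90577059]), 'orientation': array([-1.55794247,  0.24883818, -0.24846071]), 'ft_force': array([-1.54903255, -0.35257487, -0.03844538]), 'moment': array([-0.04463341, -0.00183878, -0.01854941]), 'width': 87.61468606495416}
scene {'vertical_fov': 47.35604557392195, 'cx': 261.1713106531488, 'cy': 191.64226925712157, 'xyz': array([ 375.40540633,  585.34293657, 1253.91939805]), 'attitude': array([ 0.09202147, -0.75336952, -2.81120439])}
top {'vertical_fov': 46.58160379929356, 'cx': 259.8529482588123, 'cy': 189.76111108921774, 'xyz': array([ 309.46452447,  -47.64879119, 1604.46504294]), 'attitude': array([ 0.11252566, -0.14294016, -1.54619729])}
```

View pics/scene0.png

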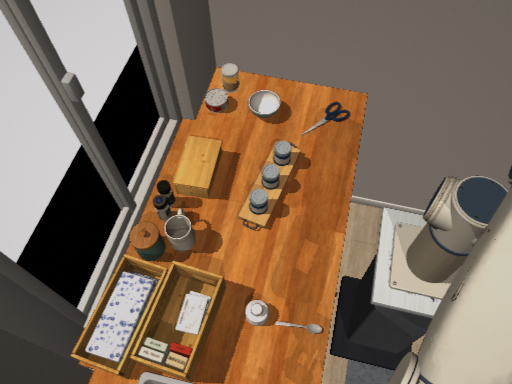

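View pics/top0.png

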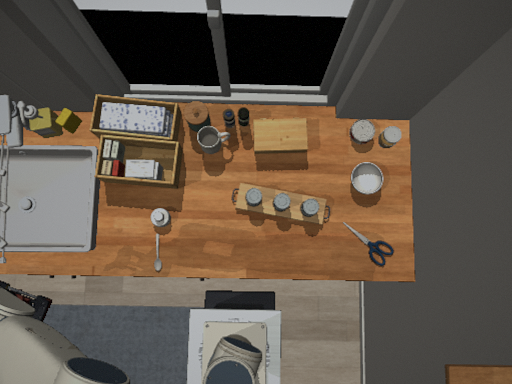

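The scene picture has the rack diagonal, with lids near (258,193), (270,171) and (283,149). In the top picture the lids are near (254,190), (282,197) and (310,203), with the left tin at image left.

```bash
cat > h.py <<'E'
import numpy as np,cv2
from scipy.spatial.transform import Rotation as R
def cam(d):
    f=192/np.tan(np.radians(float(d["vertical_fov"]))/2)
    return f,float(d["cx"]),float(d["cy"]),np.array(d["xyz"]),R.from_rotvec(d["attitude"]).as_matrix()
def cloud(d):
    f,cx,cy,o,M=cam(d); v,u=np.mgrid[0:384,0:512]; D=d["depth"]
    p=np.stack([(u-cx)/f*D,-(v-cy)/f*D,-D],-1); return p@M.T+o
def plane(d,u,v,z):
    f,cx,cy,o,M=cam(d); r=M@np.array([(u-cx)/f,-(v-cy)/f,-1]); return o+r*(z-o[2])/r[2]
def proj(d,P):
    f,cx,cy,o,M=cam(d); q=M.T@(np.array(P)-o); return cx+f*q[0]/-q[2], cy-f*q[1]/-q[2]
E
python3 - <<'E'
from h import *
for n,bx in(("scene",(235,130,310,235)),("top",(225,175,345,235))):
    d=dict(np.load(f"{n}0.npz")); P=cloud(d); Z=P[...,2]
    x0,y0,x1,y1=bx
    s=np.zeros((384,512),bool); s[y0:y1,x0:x1]=True
    m=(abs(Z-86)<8)&s
    nc,lab,st,c=cv2.connectedComponentsWithStats(m.astype(np.uint8))
    for i in range(1,nc):
        if st[i,4]>60:
            q=P[lab==i]; 
            ct,_=cv2.findContours((lab==i).astype(np.uint8),0,1); 
            print(n,"lid",c[i],st[i],q.mean(0).round(1),"plane86",plane(d,*c[i],86).round(1))
    m=(abs(Z-22)<7)&s; q=P[m]
    print(n,"rackpts",m.sum(), cv2.minAreaRect(q[:,:2].astype(np.float32)), "table z", np.median(Z[abs(Z)<12]))
    cv2.imwrite(f"pics/{n}z.png",cv2.resize(d["pixels"][y0:y1,x0:x1,::-1],None,fx=5,fy=5))
E
```

```text
scene lid [282.84924623 147.52261307] [275 140  17  16 199] [ 506.8 -250.2   83.8] plane86 [ 506.5 -248.5   86. ]
scene lid [270.76363636 171.16363636] [262 164  18  16 220] [ 524.6 -151.3   83.7] plane86 [ 524.2 -149.8   86. ]
scene lid [258.56666667 196.46666667] [250 189  18  16 240] [540.1 -52.7  83.9] plane86 [539.8 -51.4  86. ]
scene rackpts 1297 ((524.9354248046875, -150.93807983398438), (354.5400390625, 93.28813171386719), 80.49739837646484) table z -0.1785760075881626
top lid [253.21649485 195.22680412] [246 188  16  16 194] [540.4 -52.3  84.3] plane86 [540.1 -52.3  86. ]
top lid [281.38974359 200.40512821] [274 193  16  16 195] [ 524.6 -149.8   83.8] plane86 [ 524.3 -149.6   86. ]
top lid [310.35353535 205.76767677] [303 198  16  17 198] [ 508.1 -249.8   84.3] plane86 [ 507.9 -249.5   86. ]
top rackpts 1457 ((524.9036865234375, -149.8809051513672), (354.9940185546875, 93.5151138305664), 80.48764038085938) table z -0.5577347896125957
```

```bash
ls -la pics
```

```text
total 944
drwxr-xr-x 2 agent agent   4096 Dec  6 22:22 .
drwxr-xr-x 3 agent agent   4096 Dec  6 22:22 ..
-rw-r--r-- 1 agent agent 299150 Dec  6 22:21 scene0.png
-rw-r--r-- 1 agent agent 203276 Dec  6 22:22 scenez.png
-rw-r--r-- 1 agent agent 288448 Dec  6 22:21 top0.png
-rw-r--r-- 1 agent agent 156250 Dec  6 22:22 topz.png
```

View pics/topz.png

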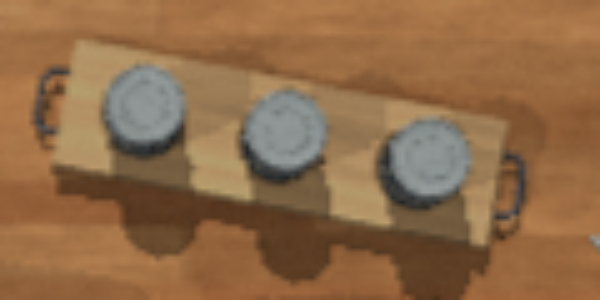

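View pics/scenez.png

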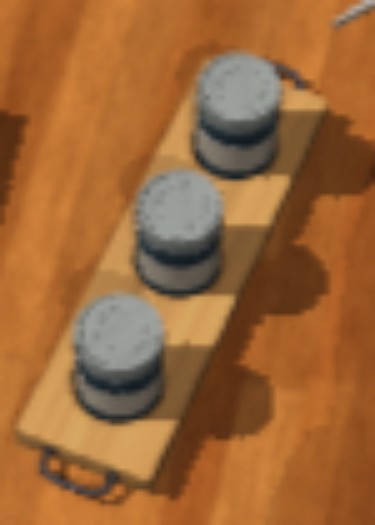

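Both views agree. The lids are at about (540,-52), (524.5,-150) and (508,-249.5), spaced about 99–100 mm, and the rack is yawed about -9.5°. Next I compute the turn.

```bash
python3 - <<'E'
from h import *
from workcell import ctrl
o=ctrl.get_obs(); M=R.from_rotvec(o["orientation"]).as_matrix(); print(M.round(3))
zang=np.degrees(np.arctan2(M[1,2],M[0,2])); print("jaw yaw",zang)
C=np.array([[540,-52.2],[524.4,-149.7],[507.6,-249.3]])
print("row yaw",np.degrees(np.arctan2(*(C[0]-C[2])[::-1]))-90)
print(C-o["ee_pos"][:2])
for n in("scene","top"):
    d=dict(np.load(f"{n}0.npz"));P=cloud(d)
    m=(P[...,2]>100)&(P[...,0]>380)&(P[...,0]<800)&(abs(P[...,1])<450); q=P[m]
    print(n,m.sum(), q.min(0),q.max(0))
E
```

```text
[[ 0.95  -0.     0.312]
 [-0.312 -0.001  0.95 ]
 [-0.    -1.    -0.001]]
jaw yaw 71.8481309529509
row yaw -9.33499846313822
[[ 345.46719212 -645.66153641]
 [ 329.86719212 -743.16153641]
 [ 313.06719212 -842.76153641]]
scene 1339 [572.25002047  71.20235785 100.00767632] [799.98079207 449.47868242 109.53547293]
top 709 [573.11948478  71.19611714 100.00632231] [799.16324786 448.52107375 111.10471281]
```

>>> servo_tool(moves="0.029 -0.054 0 0 0 -8; 0.058 -0.108 0 0 0 -16; 0.087 -0.162 0 0 0 -24; 0.116 -0.216 0 0 0 -32; 0.145 -0.270 0 0 0 -40; 0.174 -0.324 0 0 0 -48; 0.203 -0.378 0 0 0 -56; 0.232 -0.432 0 0 0 -64", hand=0)

```text
t: 1.1
ee_pos: [427.2, 160.0, 241.7]
orientation: [-1.269, 1.111, -1.111]
ft_force: [0.6, 0.3, 0.5]
width: 87.6
```

>>> servo_tool(moves="0.028 -0.053 0 0 0 -6; 0.056 -0.106 0 0 0 -11; 0.084 -0.159 0 0 0 -17; 0.113 -0.214 0 0 0 -17.2; 0.113 -0.214 -0.03 0 0 -17.2; 0.113 -0.214 -0.06 0 0 -17.2; 0.113 -0.214 -0.06 0 0 -17.2")

```text
t: 1.98
ee_pos: [537.9, -52.1, 179.5]
orientation: [-1.131, 1.333, -1.326]
ft_force: [1.0, 0.5, 0.2]
width: 87.8
```

```bash
cat > st.py <<'E'
from h import *
from workcell import ctrl
o=ctrl.get_obs();M=R.from_rotvec(o["orientation"]).as_matrix()
print("t",o["t"],"pos",o["ee_pos"].round(1),"jaw yaw",np.degrees(np.arctan2(M[1,2],M[0,2])).round(2),"y",M[:,1].round(3),"F",o["ft_force"].round(2),"M",o["moment"].round(2),"w",round(o["width"],1),"tq",o["joint_torque"].round(2),"q",o["qpos"].round(2))
E
python3 st.py
```

```text
t 1.975 pos [537.9 -52.1 179.5] jaw yaw -9.38 y [-0.005  0.001 -1.   ] F [0.97 0.52 0.15] M [-0.06  0.1   0.03] w 87.8 tq [ -0.33 -46.24 -22.42   0.05  -0.33   0.  ] q [-0.12  0.39  1.86  0.    0.9   0.04]
```

>>> servo_tool(moves="0.001 0 -0.03 0 0 0; 0.001 0 -0.06 0 0 0; 0.001 0 -0.085 0 0 0; 0.001 0 -0.1 0 0 0; 0.001 0 -0.112 0 0 0; 0.001 0 -0.112 0 0 0")

```text
t: 2.72
ee_pos: [540.6, -52.0, 69.5]
orientation: [-1.128, 1.329, -1.328]
ft_force: [-0.2, -0.2, -0.2]
width: 88.0
```

```bash
python3 st.py;  python3 - <<'E'
from h import *
from workcell import ctrl
for n in("scene","top"):
    d=ctrl.get_image(n); a=(235,130,310,235) if n=="scene" else (225,175,345,235)
    cv2.imwrite(f"pics/{n}1.png",cv2.resize(d["pixels"][a[1]-20:a[3]+20,a[0]-20:a[2]+20,::-1],None,fx=4,fy=4))
E
```

```text
t 2.725 pos [540.6 -52.   69.5] jaw yaw -9.34 y [-0.001  0.    -1.   ] F [-0.16 -0.16 -0.17] M [-0.1   0.03 -0.03] w 88.0 tq [ 2.000e-02 -5.129e+01 -1.666e+01  5.000e-02 -1.200e-01  0.000e+00] q [-0.12  0.57  1.9  -0.    0.67  0.05]
```

View pics/scene1.png

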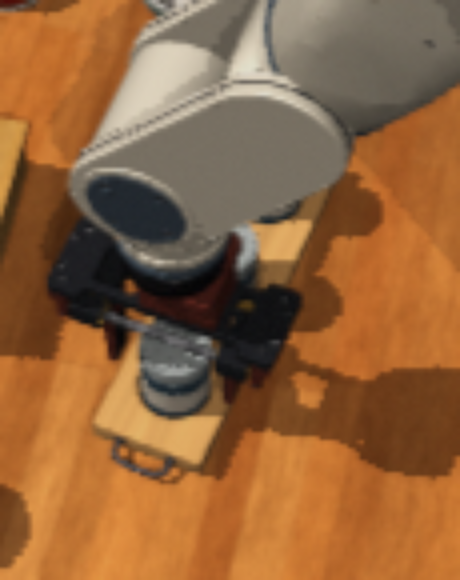

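The fingers straddle the left tin at crop pixel (178,370), with one jaw on each side. Closing.

>>> servo_tool(moves="0 0 0 0 0 0; 0 0 0 0 0 0; 0 0 0 0 0 0; 0 0 0 0 0 0; 0 0 0 0 0 0; 0 0 0 0 0 0; 0 0 0 0 0 0; 0 0 0 0 0 0", hand=255)

```text
t: 3.82
ee_pos: [540.9, -52.1, 69.9]
orientation: [-1.127, 1.328, -1.329]
ft_force: [1.1, -0.4, 3.6]
width: 55.3
```

```bash
python3 st.py
```

```text
t 3.825 pos [540.9 -52.1  69.9] jaw yaw -9.35 y [ 0.001 -0.    -1.   ] F [ 1.06 -0.36  3.55] M [-0.13  0.03 -0.05] w 55.3 tq [ 1.400e-01 -4.993e+01 -1.540e+01  1.100e-01  1.600e-01  1.000e-02] q [-0.12  0.57  1.9  -0.    0.67  0.05]
```

>>> servo_tool(moves="0 0 0.006 0 0 0; 0 0 0.015 0 0 0; 0 0 0.025 0 0 0; 0 0 0.035 0 0 0; 0 0 0.035 0 0 0; 0 0 0.035 0 0 0; 0 0 0.035 0 0 0; 0 0 0.035 0 0 0")

```text
t: 4.82
ee_pos: [540.5, -52.1, 104.3]
orientation: [-1.128, 1.329, -1.328]
ft_force: [0.2, -0.2, -3.1]
width: 55.5
```

```bash
cat > wt.py <<'E'
from workcell import ctrl
import numpy as np
F=[];T=[]
for i in range(10):
    ctrl.get_image("top"); o=ctrl.get_obs(); F.append(o["ft_force"]);T.append(o["joint_torque"])
F=np.array(F);print("F",F.mean(0).round(2),F.std(0).round(2),"tq",np.mean(T,0).round(2))
E
python3 wt.py; python3 st.py
```

```text
F [ 0.07  0.03 -2.61] [0.49 0.26 0.48] tq [-0.000e+00 -5.219e+01 -1.955e+01  4.000e-02  1.000e-02 -0.000e+00]
t 5.325 pos [540.7 -52.1 104.7] jaw yaw -9.35 y [-0.  0. -1.] F [-0.4  -0.32 -2.86] M [-0.07  0.08 -0.01] w 55.6 tq [-0.000e+00 -5.219e+01 -1.957e+01  4.000e-02  1.000e-02 -0.000e+00] q [-0.12  0.51  1.89  0.    0.74  0.05]
```

Left tin: about 2.6 N (0.27 kg). Lowering it slowly.

>>> servo_tool(moves="0 0 -0.01 0 0 0; 0 0 -0.019 0 0 0; 0 0 -0.025 0 0 0; 0 0 -0.029 0 0 0; 0 0 -0.032 0 0 0; 0 0 -0.0335 0 0 0; 0 0 -0.0345 0 0 0; 0 0 -0.0345 0 0 0")

```text
t: 6.32
ee_pos: [540.7, -52.1, 70.2]
orientation: [-1.127, 1.328, -1.328]
ft_force: [-0.3, 0.1, -2.3]
width: 55.3
```

```bash
python3 st.py
```

```text
t 6.325 pos [540.7 -52.1  70.2] jaw yaw -9.35 y [ 0. -0. -1.] F [-0.32  0.14 -2.29] M [-0.08  0.07  0.  ] w 55.3 tq [ 0.000e+00 -5.344e+01 -1.748e+01  4.000e-02 -0.000e+00 -0.000e+00] q [-0.12  0.56  1.9   0.    0.67  0.05]
```

Still hanging; lower by small increments.

>>> servo_tool(moves="0 0 -0.0005 0 0 0; 0 0 -0.001 0 0 0; 0 0 -0.0015 0 0 0; 0 0 -0.0015 0 0 0")

```text
t: 6.82
ee_pos: [540.9, -52.1, 69.8]
orientation: [-1.127, 1.328, -1.329]
ft_force: [-2.2, 1.1, 11.0]
width: 55.8
```

```bash
python3 st.py
```

```text
t 6.825 pos [540.9 -52.1  69.8] jaw yaw -9.35 y [ 0. -0. -1.] F [-2.24  1.05 11.04] M [ 0.03  0.93 -0.04] w 55.8 tq [-2.000e-02 -4.760e+01 -1.676e+01  4.000e-02 -1.200e+00 -1.000e-02] q [-0.12  0.57  1.9  -0.    0.67  0.05]
```

Seated: 11 N push at the same height as when gripped. Releasing and rising.

>>> servo_tool(moves="0 0 0 0 0 0; 0 0 0 0 0 0; 0 0 0 0 0 0; 0 0 0 0 0 0; 0 0 0 0 0 0; 0 0 0 0 0 0", hand=0)

```text
t: 7.58
ee_pos: [540.7, -52.1, 68.6]
orientation: [-1.128, 1.328, -1.328]
ft_force: [-0.5, 0.7, 0.7]
width: 87.4
```

>>> servo_tool(moves="0 0 0.02 0 0 0; 0 0 0.045 0 0 0; 0 0 0.07 0 0 0; 0 0 0.07 0 0 0")

```text
t: 8.07
ee_pos: [541.9, -52.3, 140.3]
orientation: [-1.125, 1.325, -1.33]
ft_force: [-1.4, -0.2, -0.1]
width: 87.9
```

```bash
python3 st.py;  python3 - <<'E'
from h import *
from workcell import ctrl
for n in("scene",):
    d=ctrl.get_image(n); a=(235,130,310,235) 
    cv2.imwrite(f"pics/{n}2.png",cv2.resize(d["pixels"][a[1]-20:a[3]+20,a[0]-20:a[2]+20,::-1],None,fx=4,fy=4))
E
```

```text
t 8.075 pos [541.9 -52.3 140.3] jaw yaw -9.35 y [ 0.004 -0.    -1.   ] F [-1.44 -0.15 -0.14] M [-0.1   0.02 -0.  ] w 87.9 tq [ 1.00e-02 -5.07e+01 -2.12e+01  6.00e-02  2.90e-01 -0.00e+00] q [-0.12  0.45  1.88  0.    0.81  0.05]
```

View pics/scene2.png

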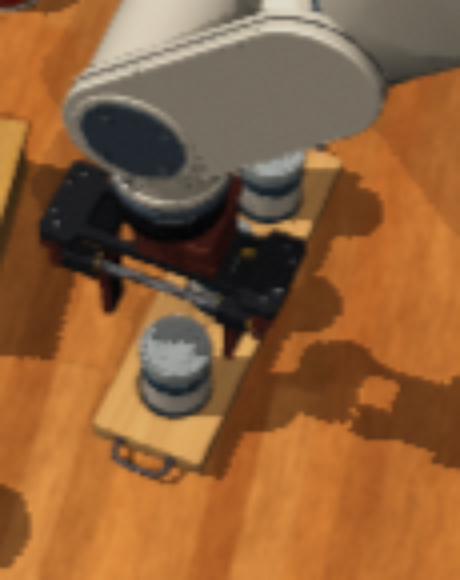

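The left tin stands upright in its recess at crop pixel (176,365). On to the middle one.

>>> servo_tool(moves="-0.008 -0.049 0 0 0 0; -0.016 -0.0975 0 0 0 0; -0.016 -0.0975 0 0 0 0; -0.016 -0.0975 -0.02 0 0 0; -0.016 -0.0975 -0.04 0 0 0; -0.016 -0.0975 -0.06 0 0 0; -0.016 -0.0975 -0.069 0 0 0; -0.016 -0.0975 -0.069 0 0 0")

```text
t: 9.12
ee_pos: [524.1, -148.9, 68.8]
orientation: [-1.129, 1.33, -1.327]
ft_force: [0.5, 0.1, -0.7]
width: 87.8
```

>>> servo_tool(moves="0 0 0 0 0 0; 0 0 0 0 0 0; 0 0 0 0 0 0; 0 0 0 0 0 0; 0 0 0 0 0 0; 0 0 0 0 0 0; 0 0 0 0 0 0; 0 0 0 0 0 0", hand=255)

```text
t: 10.12
ee_pos: [525.0, -149.7, 70.0]
orientation: [-1.127, 1.328, -1.329]
ft_force: [-0.2, 0.3, 5.8]
width: 55.3
```

```bash
python3 st.py
```

```text
t 10.125 pos [ 525.  -149.7   70. ] jaw yaw -9.35 y [ 0.001 -0.    -1.   ] F [-0.2   0.29  5.78] M [-0.07  0.13 -0.05] w 55.3 tq [-5.000e-02 -4.935e+01 -1.549e+01  4.000e-02 -3.000e-02 -1.000e-02] q [-0.3   0.57  1.9  -0.    0.68 -0.14]
```

>>> servo_tool(moves="0 0 0.006 0 0 0; 0 0 0.015 0 0 0; 0 0 0.025 0 0 0; 0 0 0.035 0 0 0; 0 0 0.035 0 0 0; 0 0 0.035 0 0 0; 0 0 0.035 0 0 0; 0 0 0.035 0 0 0")

```text
t: 11.12
ee_pos: [524.5, -149.5, 104.3]
orientation: [-1.128, 1.329, -1.328]
ft_force: [0.4, -1.0, -1.1]
width: 55.6
```

```bash
python3 wt.py; python3 st.py
```

```text
F [-0.14  0.24 -1.13] [0.56 0.53 0.6 ] tq [-0.000e+00 -5.149e+01 -1.916e+01  5.000e-02  3.000e-02  0.000e+00]
t 11.625 pos [ 524.7 -149.6  104.7] jaw yaw -9.35 y [ 0.  0. -1.] F [ 0.29  1.3  -1.11] M [-0.04  0.09  0.  ] w 55.3 tq [-0.000e+00 -5.148e+01 -1.917e+01  5.000e-02  2.000e-02  0.000e+00] q [-0.3   0.51  1.89  0.    0.74 -0.14]
```

>>> servo_tool(moves="0 0 -0.01 0 0 0; 0 0 -0.019 0 0 0; 0 0 -0.025 0 0 0; 0 0 -0.029 0 0 0; 0 0 -0.032 0 0 0; 0 0 -0.0335 0 0 0; 0 0 -0.0345 0 0 0; 0 0 -0.0345 0 0 0")

```text
t: 12.62
ee_pos: [524.7, -149.6, 70.3]
orientation: [-1.127, 1.328, -1.329]
ft_force: [0.9, 0.3, -0.8]
width: 55.7
```

```bash
python3 st.py
```

```text
t 12.625 pos [ 524.7 -149.6   70.3] jaw yaw -9.35 y [ 0. -0. -1.] F [ 0.9   0.32 -0.77] M [-0.07  0.01  0.  ] w 55.7 tq [ 0.000e+00 -5.273e+01 -1.715e+01  4.000e-02  1.000e-02  0.000e+00] q [-0.3   0.57  1.9   0.    0.68 -0.14]
```

Middle tin: about 1.1 N, so it is light. Setting it down and releasing.

>>> servo_tool(moves="0 0 -0.0005 0 0 0; 0 0 -0.001 0 0 0; 0 0 -0.0015 0 0 0; 0 0 -0.0015 0 0 0")

```text
t: 13.12
ee_pos: [524.9, -149.7, 69.9]
orientation: [-1.127, 1.328, -1.329]
ft_force: [-3.3, 0.0, 12.2]
width: 55.6
```

>>> servo_tool(moves="0 0 0 0 0 0; 0 0 0 0 0 0; 0 0 0 0 0 0; 0 0 0 0 0 0; 0 0 0 0 0 0; 0 0 0 0 0 0", hand=0)

```text
t: 13.88
ee_pos: [524.7, -149.6, 68.6]
orientation: [-1.128, 1.328, -1.328]
ft_force: [0.2, -0.6, -0.2]
width: 87.7
```

>>> servo_tool(moves="0 0 0.02 0 0 0; 0 0 0.045 0 0 0; 0 0 0.07 0 0 0; 0 0 0.07 0 0 0")

```text
t: 14.38
ee_pos: [525.9, -150.0, 140.3]
orientation: [-1.125, 1.325, -1.331]
ft_force: [0.6, -0.3, 0.1]
width: 87.7
```

```bash
python3 st.py;  python3 - <<'E'
from h import *
from workcell import ctrl
for n in("scene",):
    d=ctrl.get_image(n); a=(235,130,310,235) 
    cv2.imwrite(f"pics/{n}3.png",cv2.resize(d["pixels"][a[1]-20:a[3]+20,a[0]-20:a[2]+20,::-1],None,fx=4,fy=4))
E
```

```text
t 14.375 pos [ 525.9 -150.   140.3] jaw yaw -9.35 y [ 0.004 -0.001 -1.   ] F [ 0.63 -0.29  0.14] M [-0.05  0.08 -0.01] w 87.7 tq [ 1.000e-02 -5.092e+01 -2.126e+01  5.000e-02  3.100e-01 -0.000e+00] q [-0.3   0.45  1.87  0.    0.81 -0.14]
```

View pics/scene3.png

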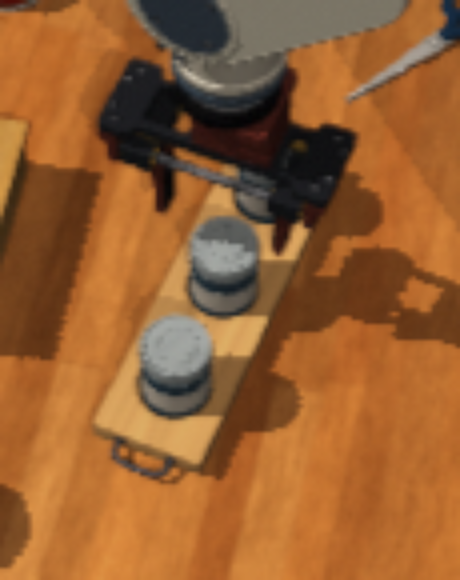

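The left tin at (176,365) and the middle tin at (224,265) stand upright. Now the right one.

>>> servo_tool(moves="-0.0085 -0.05 0 0 0 0; -0.017 -0.0995 0 0 0 0; -0.017 -0.0995 0 0 0 0; -0.017 -0.0995 -0.02 0 0 0; -0.017 -0.0995 -0.04 0 0 0; -0.017 -0.0995 -0.06 0 0 0; -0.017 -0.0995 -0.069 0 0 0; -0.017 -0.0995 -0.069 0 0 0")

```text
t: 15.42
ee_pos: [507.2, -248.2, 68.7]
orientation: [-1.129, 1.33, -1.326]
ft_force: [0.6, -0.9, 0.8]
width: 88.2
```

>>> servo_tool(moves="0 0 0 0 0 0; 0 0 0 0 0 0; 0 0 0 0 0 0; 0 0 0 0 0 0; 0 0 0 0 0 0; 0 0 0 0 0 0; 0 0 0 0 0 0; 0 0 0 0 0 0", hand=255)

```text
t: 16.42
ee_pos: [508.0, -249.3, 70.1]
orientation: [-1.127, 1.328, -1.329]
ft_force: [-0.3, 0.5, 5.7]
width: 55.7
```

```bash
python3 st.py
```

```text
t 16.425 pos [ 508.  -249.3   70.1] jaw yaw -9.35 y [ 0.001 -0.    -1.   ] F [-0.29  0.54  5.71] M [-0.01  0.11 -0.01] w 55.7 tq [-8.000e-02 -5.102e+01 -1.653e+01 -0.000e+00 -9.000e-02 -2.000e-02] q [-0.48  0.59  1.85  0.    0.7  -0.31]
```

>>> servo_tool(moves="0 0 0.006 0 0 0; 0 0 0.015 0 0 0; 0 0 0.025 0 0 0; 0 0 0.035 0 0 0; 0 0 0.035 0 0 0; 0 0 0.035 0 0 0; 0 0 0.035 0 0 0; 0 0 0.035 0 0 0")

```text
t: 17.42
ee_pos: [507.5, -249.0, 104.3]
orientation: [-1.128, 1.329, -1.328]
ft_force: [-0.2, -0.7, -1.3]
width: 55.7
```

```bash
python3 wt.py; python3 st.py
```

```text
F [ 0.35  0.17 -1.35] [0.21 0.54 0.37] tq [-0.000e+00 -5.357e+01 -1.987e+01  4.000e-02  4.000e-02  0.000e+00]
t 17.925 pos [ 507.7 -249.1  104.7] jaw yaw -9.35 y [-0. -0. -1.] F [ 0.1  -0.24 -1.14] M [-0.06  0.08 -0.04] w 55.5 tq [ 0.000e+00 -5.356e+01 -1.989e+01  4.000e-02  4.000e-02  0.000e+00] q [-0.48  0.53  1.84 -0.    0.77 -0.31]
```

Right tin: about 1.3 N. The left tin, at 2.6 N, is clearly the heaviest. Putting the right one back.

>>> servo_tool(moves="0 0 -0.01 0 0 0; 0 0 -0.019 0 0 0; 0 0 -0.025 0 0 0; 0 0 -0.029 0 0 0; 0 0 -0.032 0 0 0; 0 0 -0.0335 0 0 0; 0 0 -0.0345 0 0 0; 0 0 -0.0345 0 0 0")

```text
t: 18.92
ee_pos: [507.8, -249.1, 70.3]
orientation: [-1.127, 1.328, -1.329]
ft_force: [-0.0, 0.4, -1.2]
width: 55.6
```

>>> servo_tool(moves="0 0 -0.0005 0 0 0; 0 0 -0.001 0 0 0; 0 0 -0.0015 0 0 0; 0 0 -0.0015 0 0 0")

```text
t: 19.42
ee_pos: [507.8, -249.2, 70.1]
orientation: [-1.127, 1.328, -1.329]
ft_force: [-3.6, 2.3, 12.9]
width: 55.4
```

```bash
python3 st.py
```

```text
t 19.425 pos [ 507.8 -249.2   70.1] jaw yaw -9.35 y [ 0. -0. -1.] F [-3.64  2.32 12.87] M [0.28 0.79 0.01] w 55.4 tq [-1.000e-02 -4.780e+01 -1.759e+01  7.000e-02 -1.310e+00 -2.000e-02] q [-0.48  0.59  1.85 -0.    0.7  -0.31]
```

>>> servo_tool(moves="0 0 0 0 0 0; 0 0 0 0 0 0; 0 0 0 0 0 0; 0 0 0 0 0 0; 0 0 0 0 0 0; 0 0 0 0 0 0", hand=0)

```text
t: 20.18
ee_pos: [507.6, -249.1, 68.6]
orientation: [-1.128, 1.329, -1.328]
ft_force: [0.5, 0.0, 0.5]
width: 87.8
```

>>> servo_tool(moves="0 0 0.02 0 0 0; 0 0 0.045 0 0 0; 0 0 0.07 0 0 0; 0.008 0.049 0.07 0 0 0; 0.0165 0.0985 0.07 0 0 0; 0.025 0.148 0.07 0 0 0; 0.033 0.197 0.07 0 0 0; 0.033 0.197 0.07 0 0 0")

```text
t: 21.18
ee_pos: [541.0, -49.4, 138.7]
orientation: [-1.13, 1.325, -1.325]
ft_force: [-0.1, 0.5, 0.6]
width: 87.7
```

```bash
python3 st.py;  python3 - <<'E'
from h import *
from workcell import ctrl
for n in("scene","top"):
    d=ctrl.get_image(n); P=cloud(d);Z=P[...,2]
    for c in [(540,-52.2),(524.4,-149.7),(507.6,-249.3)]:
        u,v=map(int,np.round(proj(d,[*c,86]))); print(n,c,(u,v),np.median(Z[v-2:v+3,u-2:u+3]).round(1))
    a=(235,130,310,235) if n=="scene" else (225,175,345,235)
    cv2.imwrite(f"pics/{n}4.png",cv2.resize(d["pixels"][a[1]-20:a[3]+20,a[0]-20:a[2]+20,::-1],None,fx=4,fy=4))
E
```

```text
t 21.175 pos [541.  -49.4 138.7] jaw yaw -9.11 y [ 0.  0. -1.] F [-0.13  0.52  0.56] M [-0.03 -0.02 -0.01] w 87.7 tq [  1.79 -49.46 -20.82   0.27   0.     0.42] q [-0.11  0.45  1.88  0.    0.81  0.05]
scene (540, -52.2) (259, 196) 82.7
scene (524.4, -149.7) (271, 171) 263.6
scene (507.6, -249.3) (283, 147) 463.4
top (540, -52.2) (253, 195) 558.8
top (524.4, -149.7) (281, 200) 84.7
top (507.6, -249.3) (310, 206) 81.8
```

View pics/scene4.png

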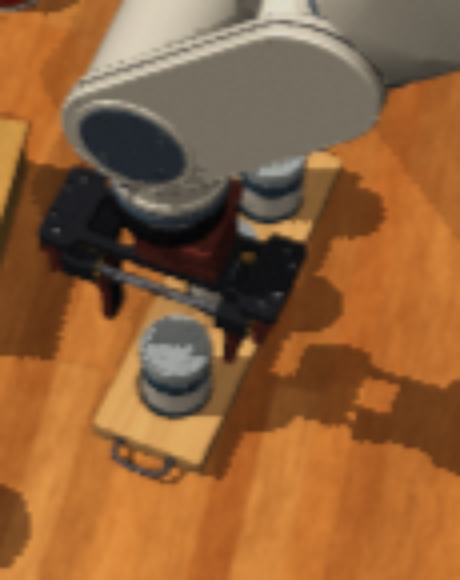

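View pics/top4.png

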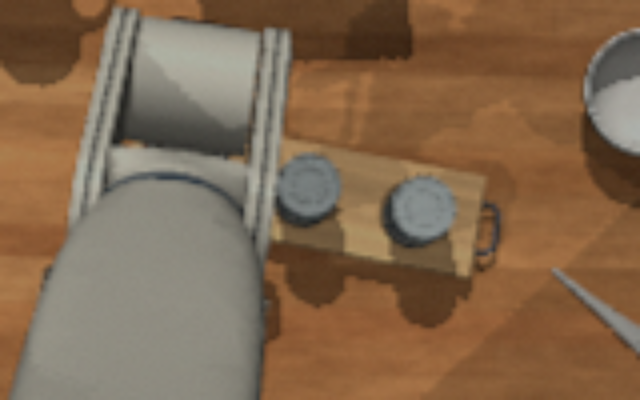

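The top picture shows the middle and right tins upright in the rack at crop (308,187) and (420,210), with lid heights of about 84 mm as at the start. Now I grip the left tin.

>>> servo_tool(moves="0 0 0 0 0 0; 0 0 -0.02 0 0 0; 0 0 -0.04 0 0 0; 0 0 -0.06 0 0 0; 0 0 -0.069 0 0 0; 0 0 -0.069 0 0 0")

```text
t: 22.02
ee_pos: [540.3, -52.8, 69.3]
orientation: [-1.128, 1.33, -1.329]
ft_force: [0.2, 0.2, 0.4]
width: 88.0
```

>>> servo_tool(moves="0 0 0 0 0 0; 0 0 0 0 0 0; 0 0 0 0 0 0; 0 0 0 0 0 0; 0 0 0 0 0 0; 0 0 0 0 0 0; 0 0 0 0 0 0; 0 0 0 0 0 0", hand=255)

```text
t: 23.02
ee_pos: [541.0, -52.1, 70.0]
orientation: [-1.127, 1.328, -1.329]
ft_force: [-0.3, 0.3, 5.9]
width: 55.5
```

```bash
python3 st.py
```

```text
t 23.025 pos [541.  -52.1  70. ] jaw yaw -9.35 y [ 0.001 -0.    -1.   ] F [-0.33  0.27  5.87] M [0.02 0.24 0.06] w 55.5 tq [-2.300e-01 -4.928e+01 -1.583e+01  3.000e-02 -2.000e-01  5.000e-02] q [-0.12  0.56  1.9   0.    0.67  0.05]
```

>>> servo_tool(moves="0 0 0.006 0 0 0; 0 0 0.02 0 0 0; 0 0 0.045 0 0 0; 0 0 0.075 0 0 0; 0 0 0.105 0 0 0; 0 0 0.135 0 0 0; 0 0 0.155 0 0 0; 0 0 0.17 0 0 0")

```text
t: 24.02
ee_pos: [540.4, -52.1, 241.1]
orientation: [-1.127, 1.328, -1.329]
ft_force: [-0.1, 0.1, -2.3]
width: 55.6
```

>>> servo_tool(moves="0 0 0 0 0 0; 0 0 0 0 0 0; 0 0 0 0 0 0; 0 0 0 0 0 0; 0 0 0 0 0 0; 0 0 0 0 0 0; 0 0 0 0 0 0; 0 0 0 0 0 0")

```text
t: 25.02
ee_pos: [540.7, -52.1, 239.7]
orientation: [-1.127, 1.328, -1.328]
ft_force: [0.2, 0.7, -3.2]
width: 55.5
```

```bash
python3 wt.py; python3 st.py;  python3 - <<'E'
from h import *
from workcell import ctrl
for n in("scene","top"):
    d=ctrl.get_image(n)
    a=(200,100,340,240) if n=="scene" else (225,175,345,235)
    cv2.imwrite(f"pics/{n}5.png",cv2.resize(d["pixels"][a[1]-20:a[3]+20,a[0]-20:a[2]+20,::-1],None,fx=3,fy=3))
E
```

```text
F [ 0.1   0.14 -2.6 ] [0.48 0.46 0.31] tq [-0.000e+00 -4.734e+01 -2.702e+01  6.000e-02  1.000e-02 -0.000e+00]
t 25.525 pos [540.7 -52.1 239.7] jaw yaw -9.35 y [-0. -0. -1.] F [-0.24  0.43 -2.46] M [-0.04  0.13  0.05] w 55.5 tq [ 0.000e+00 -4.734e+01 -2.702e+01  6.000e-02  1.000e-02 -0.000e+00] q [-0.12  0.31  1.81 -0.    1.02  0.05]
```

View pics/scene5.png

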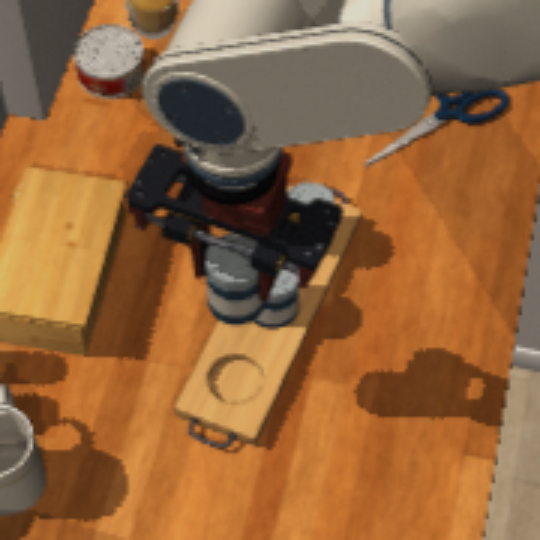

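View pics/top5.png

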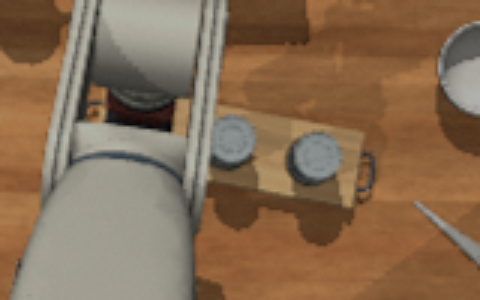

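The left tin hangs upright in the jaws at (233,285), and its recess is empty at (236,378). The other two stand in the rack at top-crop (232,140) and (315,158). Handing in.

```bash
python3 -c "
from workcell import ctrl
print(ctrl.close_job())"; python3 st.py
```

```text
the job is handed in; nothing more can be done
None
the job is handed in; nothing more can be done
```

The left tin is the heaviest. I handed the job in with it held upright, its underside about 18 cm above the worktop by the lift from its seated height. The other two are back in the rack.

- **Weighing:** I lifted each tin clear of the rack in order, left to right, and lowered each back in. They read about 2.6 N (left), 1.1 N (middle) and 1.3 N (right). The left one read 2.6 N again on the final lift.
- **Last checks:** At the finish, the gripper was still and closed on the tin at 55.5 mm. The pictures show the left recess empty and the middle and right tins upright in theirs, and their lid heights matched the start when I measured them before the final lift. The run took about 25.5 s.
- **Disagreements:** No check failed. I pressed each tin down with 11 to 13 N before letting go, to be sure it was seated. I did not separately measure whether the mug, timer, bowl and teaspoon had shifted, but the arm never went near them. The hand-in gave no verdict.

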